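# Sweep the sawn bar ends off the inspection plate into the scrap pan

## Robot

A 6-joint arm with a two-finger parallel gripper is mounted at the origin on the work surface. World frame = base frame: x ahead of the robot, y to its left, z up, the work surface at z = 0. Lengths are in m, angles in degrees, forces in N, time in s.
With the tool pointing down it reaches from about 0.35 to 0.875 m from the base axis. Payload 4.2 kg.
Tool frame: the origin (TCP) lies at the very end of the fingers, on their centre line; the grasp point (between the pads) lies 19 mm behind it; z points along the fingers, x is the direction in which the jaws open and shut, and the axes are right-handed (so a half turn about z gives the same grasp; the last joint's range is limited). The gripper opens to 87 mm and grips with 3 to 60 N. Pads are 19 mm wide; open, the fingers measure 117 mm over their backs; the gripper's body (75 mm by 190 mm) begins 51 mm behind the grasp point.
Start: joints at [-48.61, 22.042, 0.453, 0, -68.411, -14.817], TCP at [0.28, -0.559, 0.183] pointing down, gripper open.
Joint ranges: [-179.83, 179.83], [-69.29, 118.12], [-61.27, 80.66], [-181.25, 117.63], [-171.15, -9.14], [-177.46, 177.46]. Speed limits (degrees/s): [159.86, 159.86, 180, 180, 180, 180].

## Interface

Orientations are given as a 3x3 rotation matrix whose columns are the frame's x, y, z axes.
In Python, from station import sense, capture, finish_job gives the robot as it stands.
- The arm moves only by the shell command python3 -m crank 'ROWS' [OPENING]. ROWS is JSON, a list of rows, each a list of 4 numbers: the shift along the tool's x, y, z in m, then the turn about the tool's z in rad. A call has 1 to 5 rows; each row shifts and turns the commanded pose from where the row before left it, along the tool's axes as they then stand; what a row does not reach is not made up. A row lasts 1/12 s, in which the tool goes at most 41.7 mm and 7.16 degrees, less where a joint would pass 70% of its speed; a pose out of reach is approached as far as the arm can. A call with a gripper value outside its range is refused whole. OPENING is the finger opening in m, from 0 to 0.087, set as the call begins (- or left out, the last holds). The fingers move at their own pace and stop on an object; the grip force is fixed at half the most. Time passes only in rows, so rows that do not move let the fingers close. It gives the time, the measured TCP pose, the force and the opening at its end, in the units of the state.
- sense(): the state, without advancing time (a new reading comes with each control period).
- capture(name): name is "scene" or "top" or "wrist"; returns a dict with "pixels" (480x640x3 uint8, red, green, blue), "depth" (480x640 float32, m along the optical axis (not along the pixel's ray), 0 where there is no reading), "fx", "fy", "cx", "cy" (pixels), "world_from_camera" (4x4, takes a point from camera to world coordinates); the wrist camera has in their place "hand_eye" (4x4, takes a point from camera to tool coordinates, whose origin is the TCP and whose axes are the tool frame's). Camera axes: x right, y down, z forward; pixel columns grow to the right and rows downward; lengths in m; the calibration is good to about 2 mm. The wrist camera is an equidistant fisheye: a pixel r from the principal point sees the ray r / f radians off the axis. A picture is of the moment at which its call begins: read the wrist's pose just before it.
- finish_job(): hands the job in, once; it reports no verdict.
The state is a dict: "time_s": time; "joints": joint angles; "joint_velocities": joint speeds; "effort": joint torques, N m; "tcp_pos": TCP position; "ee_rot": TCP orientation; "wrist_force": force on the tool from outside, world axes, zero at the start; "moment": the same for the moment, N m; "gripper_width": opening from 0.0 (shut) to 1.0 (fully open).
Only numpy, scipy, OpenCV 4.12 (cv2) and the standard library are available. Lean on these libraries where they do the work, as an engineer would, in place of code of your own. Each camera call takes 0.05 s, during which the arm holds its last target.

## Task

Clear the black granite plate: with the fingertips, sweep the three steel bar ends across it and over its edge so that they drop into the red scrap pan, not into the blue pan of good bushings. Only push them, since they are sharp: do not pick them up, lift them or carry them. Leave the brass bushing on the plate, the dial stand and the screwdriver where they are.

Things in the scene. Friction and masses are not known exactly. Their poses are not given: they have to be found in the camera images.
- plate: fixed black granite plate 250 x 220 mm (own x, y), top 60 mm above the bench. Origin under its centre at bench height. A pan stands at its +y and at its -y edge. Bar ends and bushing stand on it in four lanes along its y, one in each, 56 mm apart (at about x = -84, -28, 28, 84 mm, within 40 mm of mid-plate in y), so each has a free way along y to either edge
- scrap_pan: fixed open red metal pan, empty at first, 250 x 120 mm (own x, y), walls 3 mm thick, 50 mm high (10 mm below the plate's top), floor 3 mm thick. Origin under its centre at bench height, axes parallel to the plate's. It stands 3 mm from the plate's +y or -y edge (either, from start to start), centres 173 mm apart
- good_pan: fixed open blue pan of the same size, on the opposite side of the plate, with brass bushings standing in it (their tops 33 mm above the bench, below its rim). Origin under its centre. No bar end may go there
- bar_end1: sawn steel bar end, a loose bright steel block 30 x 40 x 22 mm (own x, y, z), about 0.2 kg; it lies flat on the granite plate, its 22 mm side upright. Origin at the centre of the block, so 11 mm above the plate's top while it lies there
- bar_end2: sawn steel bar end, a loose bright steel block 30 x 40 x 22 mm (own x, y, z), about 0.2 kg; it lies flat on the granite plate, its 22 mm side upright. Origin at the centre of the block, so 11 mm above the plate's top while it lies there
- bar_end3: sawn steel bar end, a loose bright steel block 30 x 40 x 22 mm (own x, y, z), about 0.2 kg; it lies flat on the granite plate, its 22 mm side upright. Origin at the centre of the block, so 11 mm above the plate's top while it lies there
- bushing: loose brass bushing, a ring 32 mm outside diameter, 20 mm bore, 30 mm high, 0.11 kg, standing on the plate in one of the four lanes. Origin at the centre of its underside. To be left alone
- dial_stand: loose dial gauge on a stand: dark base 60 x 100 mm (own x, y), steel post, in all 172 mm high, on the bench beyond the plate. Origin at the centre of the base's underside. To be left alone
- screwdriver: loose screwdriver with a red handle, lying on the bench beyond the plate. To be left alone

How it is judged:
By the outcome, as a careful person would: the job done as asked, in the order asked, and still so for the second after the job is handed in, with the robot touching nothing.
It also fails if it takes over 67 s, if anything falls off the work surface, if the arm or the gripper's body presses on something with over 40 N, if the wrist force passes 120 N, or if a joint passes its speed limit or range.

## Working session

There is one attempt and no reset: what is moved stays moved. The work goes in short steps, Python scripts to look and compute and a shell command to move; the robot and the scene stay as the last step left them, time stands still between calls to the robot, and variables do not carry over. Pictures are saved under pics/ and viewed, and the job is handed in when it is done.

```bash
ls; mkdir -p pics
python3 - <<'E'
from station import sense,capture
import cv2,numpy as np
s=sense();print({k:np.round(v,3).tolist() for k,v in s.items()})
for n in("top","scene"):
    c=capture(n);cv2.imwrite(f"pics/{n}0.png",c["pixels"][:,:,::-1]);np.savez(f"{n}0.npz",**c)
    print(n,c["fx"],c["cx"],c["cy"],np.round(c["world_from_camera"],3).tolist())
E
```

```text
pics
{'time_s': 0.0, 'joints': [-48.61, 22.092, 0.38, -0.028, -68.41, -14.817], 'joint_velocities': [0.045, -0.071, -0.054, 0.054, 0.156, -0.005], 'effort': [0.002, -39.067, 18.74, 4.22, 0.011, -0.0], 'tcp_pos': [0.279, -0.558, 0.182], 'ee_rot': [[-0.447, 0.894, -0.001], [0.894, 0.447, 0.002], [0.002, -0.0, -1.0]], 'wrist_force': [-0.867, -0.117, 0.056], 'moment': [-0.002, -0.028, -0.016], 'gripper_width': 0.997}
top 604.0645510488919 319.2477304513336 230.0889687760337 [[0.103, -0.97, 0.22, 0.39], [-0.995, -0.099, 0.029, 0.007], [-0.007, -0.221, -0.975, 1.083], [0.0, 0.0, 0.0, 1.0]]
scene 499.4844798692688 323.30160021305875 233.29444402058562 [[0.666, 0.425, -0.613, 1.044], [0.745, -0.37, 0.555, -0.339], [0.009, -0.826, -0.563, 0.444], [0.0, 0.0, 0.0, 1.0]]
```

View pics/top0.png

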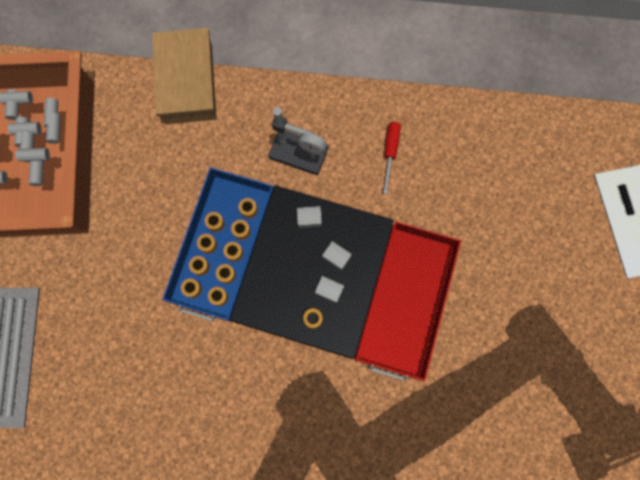

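View pics/scene0.png

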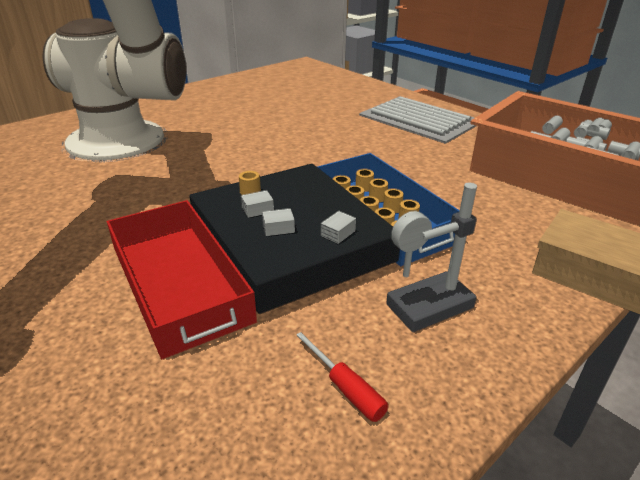

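The top view shows the plate at about (313,270), with the red pan to its right at (410,300) and the blue pan to its left at (218,245). The bar ends are at (309,216), (337,255) and (330,289), and the bushing is at (313,318). Next I'll measure them.

```bash
cat > h.py <<'E'
import numpy as np,cv2
def cloud(c):
    v,u=np.mgrid[:480,:640];d=c["depth"].astype(float)
    P=np.stack([(u-c["cx"])/c["fx"]*d,(v-c["cy"])/c["fy"]*d,d,np.ones_like(d)],-1)
    return (P@c["world_from_camera"].T)[...,:3]
def ray(c,uv,z):
    T=c["world_from_camera"];uv=np.atleast_2d(uv).astype(float)
    d=np.c_[(uv[:,0]-c["cx"])/c["fx"],(uv[:,1]-c["cy"])/c["fy"],np.ones(len(uv))]@T[:3,:3].T
    return T[:3,3]+d*((z-T[2,3])/d[:,2])[:,None]
def rect(xy):
    (c,s,a)=cv2.minAreaRect((np.asarray(xy)*1000).astype(np.float32)); return np.round(c,1),np.round(s,1),round(a,1)
E
python3 - <<'E'
import numpy as np,cv2
from h import *
for n in("top","scene"):
    c=dict(np.load(n+"0.npz"));px=c["pixels"];hsv=cv2.cvtColor(px,cv2.COLOR_RGB2HSV);P=cloud(c)
    near=(P[...,0]>.3)&(P[...,0]<.85)&(abs(P[...,1])<.4)&(c["depth"]>0)
    blk=(px.max(-1)<60)&near&(abs(P[...,2]-.06)<.008)
    nn,l,st,ce=cv2.connectedComponentsWithStats(blk.astype(np.uint8))
    i=1+np.argmax(st[1:,4]);m=(l==i);v,u=np.nonzero(m)
    print(n,"plate",rect(ray(c,np.c_[u,v],.06)[:,:2]),np.median(P[m][:,2]))
    (pc,ps,pa)=cv2.minAreaRect((ray(c,np.c_[u,v],.06)[:,:2]*1000).astype(np.float32))
    for nm,mm in(("red",(hsv[...,1]>150)&((hsv[...,0]<4)|(hsv[...,0]>176))),("blue",(hsv[...,0]>100)&(hsv[...,0]<125)&(hsv[...,1]>120))):
        mm=mm&near&(abs(P[...,2]-.05)<.006);v,u=np.nonzero(mm)
        if len(u): print(nm,rect(ray(c,np.c_[u,v],.05)[:,:2]),len(u))
    R=cv2.boxPoints((pc,ps,pa))
    hi=near&(P[...,2]>.075)&(P[...,2]<.1)
    ins=np.array([[cv2.pointPolygonTest(R,(float(a*1000),float(b*1000)),False) for a,b in r] for r in P[...,:2]])>0
    hi&=ins
    nn,l,st,ce=cv2.connectedComponentsWithStats(hi.astype(np.uint8))
    for i in range(1,nn):
        if st[i,4]<60: continue
        m=l==i;v,u=np.nonzero(m);z=np.median(P[m][:,2])
        print("obj",ce[i].round(),st[i,4],z.round(4),px[m].mean(0).round(),rect(ray(c,np.c_[u,v],z)[:,:2]))
E
```

```text
top plate (array([551.6,  41.7]), array([218.5, 246.7]), 78.9) 0.060031042520183764
red (array([ 519.5, -125.7]), array([120.8, 248.9]), 79.0) 569
blue (array([584.3, 209.5]), array([120.6, 247.3]), 79.0) 693
obj [309. 216.] 418 0.0817 [147. 148. 145.] (array([638. ,  56.8]), array([32.4, 40.1]), 11.0)
obj [337. 255.] 426 0.0818 [151. 152. 150.] (array([575.9,   3.3]), array([40.5, 30.7]), 60.8)
obj [329. 289.] 447 0.0819 [154. 155. 152.] (array([517.2,  10.3]), array([40.4, 30.7]), 71.6)
obj [313. 318.] 196 0.0895 [154. 114.  54.] (array([465.9,  31.7]), array([30.8, 29.4]), 5.9)
scene plate (array([558.5,  34.3]), array([221.2, 257.4]), 78.8) 0.05990950534055889
red (array([ 523.3, -132. ]), array([121.4, 258.7]), 79.0) 1767
blue (array([587.5, 210.2]), array([112.9, 250.4]), 79.1) 573
obj [249. 180.] 335 0.0858 [146. 109.  53.] (array([472.2,  25.8]), array([30.5, 55.6]), 54.3)
obj [257. 199.] 415 0.0816 [160. 162. 154.] (array([524.8,   3.5]), array([42.4, 43.8]), 72.0)
obj [278. 218.] 479 0.0816 [163. 165. 157.] (array([581.6,  -3. ]), array([41.1, 40.9]), 61.4)
obj [338. 223.] 495 0.0816 [160. 162. 154.] (array([643.8,  50.2]), array([35.6, 48.4]), 10.7)
```

Run:
```python
import numpy as np
from h import *
C=np.array([551.6,41.7]);a=np.radians(79);v_=-np.array([np.cos(a),np.sin(a)]);u_=np.array([np.sin(a),-np.cos(a)])
for n in("top","scene"):
    c=dict(np.load(n+"0.npz"));P=cloud(c)*1000;ok=c["depth"]>0
    q=P[...,:2]-C;U=q@u_;V=q@v_;Z=P[...,2]
    m=ok&(Z>20)&(U>130)&(U<330)&(abs(V)<150)
    for lo,hi in((8,40),(40,100),(100,130),(130,185)):
        k=ok&(Z>lo)&(Z<hi)&(U>130)&(U<280)&(abs(V)<160)
        if k.sum(): print(n,lo,hi,k.sum(),"U",np.percentile(U[k],[2,98]).round(),"V",np.percentile(V[k],[2,98]).round())
for nm,p in dict(A=(638,56.8),B=(575.9,3.3),C=(517.2,10.3),bush=(465.9,31.7)).items():
    q=np.array(p)-C;print(nm,(q@u_).round(1),(q@v_).round(1))
```

```text
top 8 40 1621 U [180. 275.] V [-142.   82.]
top 40 100 117 U [191. 214.] V [-129.  -56.]
top 100 130 374 U [186. 217.] V [-132.  -37.]
top 130 185 479 U [187. 219.] V [-131.  -40.]
scene 8 40 3908 U [134. 276.] V [-138.  145.]
scene 40 100 643 U [196. 222.] V [-123.  -53.]
scene 100 130 1320 U [192. 226.] V [-127.  -33.]
scene 130 185 1005 U [191. 223.] V [-126.  -37.]
A 81.9 -31.3
B 31.2 33.1
C -27.8 37.4
bush -82.2 26.2
```

```bash
python3 -m crank '[[0.01,0.012,0,0],[0.022,0.025,0,0],[0.022,0.025,0,0],[0.022,0.025,0,0],[0.022,0.025,0,0]]' 0.014
python3 -m crank '[[0.022,0.025,0,0],[0.022,0.025,0,0],[0.022,0.025,0,0],[0.022,0.025,0,0],[0.022,0.025,0,0]]'
python3 -m crank '[[0.022,0.025,0,0],[0.022,0.025,0,0],[0.022,0.025,0,0],[0.022,0.025,0,0],[0.022,0.025,0,0]]'
python3 -m crank '[[0.022,0.025,0,0],[0.022,0.025,0,0],[0.022,0.025,0,0],[0.022,0.025,0,0],[0.01,0.01,0,0]]'
python3 -m crank '[[0,0,0,-0.09],[0,0,0,-0.09],[0,0,0,-0.09],[0,0,0,-0.09],[0,0,0,-0.09]]'
python3 -m crank '[[0,0,0,-0.09],[0,0,0,-0.09],[0,0,0,-0.09],[0,0,0,-0.09],[0,0,0,-0.09]]'
python3 -m crank '[[0,0,0,0],[0,0,0,0]]'
cat >> h.py <<'E'
C0=np.array([551.6,41.7]);a_=np.radians(79);v_=-np.array([np.cos(a_),np.sin(a_)]);u_=np.array([np.sin(a_),-np.cos(a_)])
def where():
    from station import sense
    s=sense();p=np.array(s["tcp_pos"])*1000;R=np.array(s["ee_rot"]);q=p[:2]-C0
    yaw=np.degrees(np.arctan2(R[1,0],R[0,0]))
    print("t",round(s["time_s"],2),"u %.1f v %.1f z %.1f"%(q@u_,q@v_,p[2]),"yaw %.1f (169)"%yaw,"zax",R[:,2].round(3),"F",np.round(s["wrist_force"],1),"w",round(s["gripper_width"]*87,1),"j",np.round(s["joints"],0))
E
python3 -c "from h import *;where()"
```

```text
time_s: 0.52
tcp_pos: [0.3359, -0.4196, 0.1827]
ee_rot: [[-0.447, 0.895, -0.001], [0.895, 0.447, 0.001], [0.001, -0.0, -1.0]]
wrist_force: [0.7, 1.0, 0.3]
gripper_width: 0.705
time_s: 0.93
tcp_pos: [0.3985, -0.2652, 0.1831]
ee_rot: [[-0.447, 0.894, -0.0], [0.894, 0.447, 0.0], [0.0, -0.0, -1.0]]
wrist_force: [0.7, -1.3, 0.4]
gripper_width: 0.327
time_s: 1.35
tcp_pos: [0.4611, -0.1109, 0.1832]
ee_rot: [[-0.447, 0.894, -0.0], [0.894, 0.447, 0.0], [0.0, -0.0, -1.0]]
wrist_force: [0.2, -0.1, 0.7]
gripper_width: 0.16
time_s: 1.77
tcp_pos: [0.5168, 0.0273, 0.1829]
ee_rot: [[-0.45, 0.893, 0.0], [0.893, 0.45, 0.0], [0.0, 0.0, -1.0]]
wrist_force: [0.2, -0.5, 1.8]
gripper_width: 0.16
time_s: 2.18
tcp_pos: [0.5151, 0.024, 0.1829]
ee_rot: [[-0.794, 0.607, -0.001], [0.607, 0.794, -0.0], [0.001, -0.001, -1.0]]
wrist_force: [-0.8, 0.2, -0.1]
gripper_width: 0.16
time_s: 2.6
tcp_pos: [0.5151, 0.0238, 0.183]
ee_rot: [[-0.979, 0.202, -0.001], [0.202, 0.979, -0.0], [0.001, -0.0, -1.0]]
wrist_force: [0.4, 0.0, -0.8]
gripper_width: 0.162
time_s: 2.77
tcp_pos: [0.5153, 0.0239, 0.1831]
ee_rot: [[-0.978, 0.208, -0.001], [0.208, 0.978, -0.0], [0.001, -0.0, -1.0]]
wrist_force: [0.2, -0.2, 0.5]
gripper_width: 0.163
t 2.77 u -32.3 v 24.4 z 183.1 yaw 168.0 (169) zax [-0.001 -0.    -1.   ] F [ 0.2 -0.2  0.5] w 14.2 j [ 21.  11. -15.  -0. -64. -33.]
```

```bash
python3 -m crank '[[-0.001,0.008,0,-0.017],[-0.001,0.009,0,0],[-0.001,0.009,0,0],[-0.001,0.007,0.02,0],[0,0,0.03,0]]'
python3 -m crank '[[0,0,0.015,0],[0,0,0,0],[0,0,0,0]]'
python3 - <<'E'
from h import *;where()
from station import capture
for n in("scene","wrist","top"):
    c=capture(n);cv2.imwrite(f"pics/{n}1.png",c["pixels"][:,:,::-1])
E
```

```text
time_s: 3.18
tcp_pos: [0.5295, 0.0586, 0.1358]
ee_rot: [[-0.982, 0.187, 0.009], [0.187, 0.982, 0.003], [-0.008, 0.004, -1.0]]
wrist_force: [1.2, 0.3, -1.1]
gripper_width: 0.164
time_s: 3.43
tcp_pos: [0.526, 0.0563, 0.118]
ee_rot: [[-0.982, 0.188, -0.001], [0.188, 0.982, -0.001], [0.001, -0.001, -1.0]]
wrist_force: [0.4, 0.2, 1.2]
gripper_width: 0.159
t 3.43 u -27.9 v -9.5 z 118.0 yaw 169.2 (169) zax [-0.001 -0.001 -1.   ] F [0.4 0.2 1.2] w 13.9 j [ 24.  16. -18.   0. -55. -35.]
```

View pics/scene1.png

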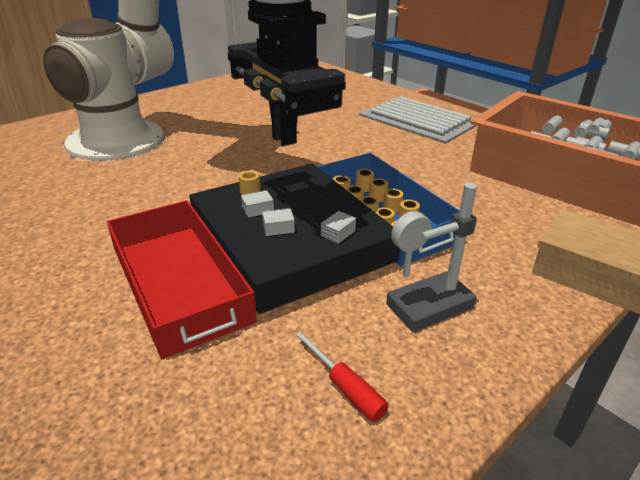

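View pics/wrist1.png

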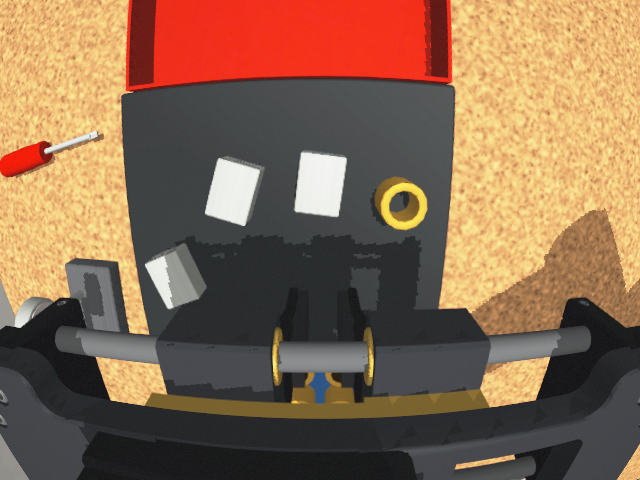

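View pics/top1.png

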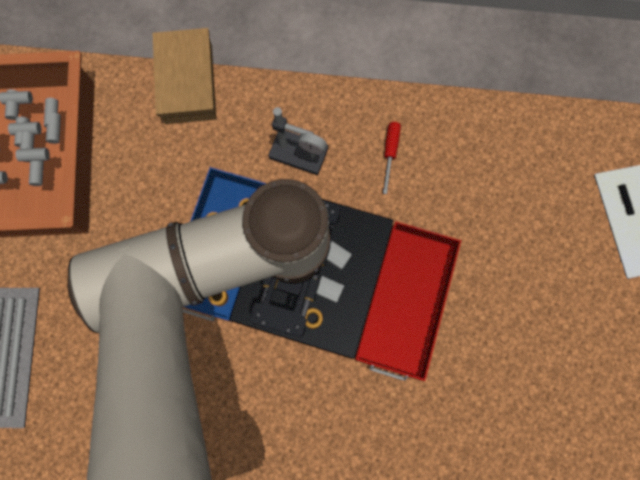

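The views show the fingers behind the middle-right bar end, which is at (320,185) in the wrist view. The bushing at (402,205) is clear to one side. The gripper body's long axis runs along the jaws. Now I'll lower and sweep this lane.

```bash
python3 -m crank '[[0,0,0.015,0],[0,0,0.015,0],[0,0,0.014,0],[0,0,0.008,0],[0,0,0,0]]'
python3 -m crank '[[0,0,0,0]]' >/dev/null; python3 -c "from h import *;where()"
python3 -m crank '[[0,-0.004,0,0],[0,-0.006,0,0],[0,-0.007,0,0],[0,-0.008,0,0],[0,-0.008,0,0]]'
python3 -c "from h import *;where()"
python3 -m crank '[[0,-0.008,0,0],[0,-0.008,0,0],[0,-0.008,0,0],[0,-0.008,0,0],[0,-0.008,0,0]]'
python3 -c "from h import *;where()"
```

```text
time_s: 4.0
tcp_pos: [0.5254, 0.0557, 0.0657]
ee_rot: [[-0.982, 0.189, -0.002], [0.189, 0.982, -0.0], [0.002, -0.001, -1.0]]
wrist_force: [-0.0, 0.1, 0.1]
gripper_width: 0.161
t 4.08 u -27.3 v -9.2 z 67.1 yaw 169.1 (169) zax [ 0.001  0.    -1.   ] F [1.2 0.8 1. ] w 14.2 j [ 24.  20. -22.   0. -48. -35.]
time_s: 4.5
tcp_pos: [0.5196, 0.0226, 0.0667]
ee_rot: [[-0.982, 0.189, 0.0], [0.189, 0.982, 0.0], [-0.0, 0.0, -1.0]]
wrist_force: [1.1, 0.5, -0.8]
gripper_width: 0.16
t 4.5 u -27.8 v 24.9 z 66.7 yaw 169.1 (169) zax [ 0.  0. -1.] F [ 1.1  0.5 -0.8] w 13.9 j [ 20.  19. -23.   0. -48. -31.]
time_s: 4.92
tcp_pos: [0.512, -0.0167, 0.0663]
ee_rot: [[-0.982, 0.189, -0.0], [0.189, 0.982, -0.0], [0.0, -0.0, -1.0]]
wrist_force: [0.4, -0.0, 0.7]
gripper_width: 0.16
t 4.92 u -27.8 v 64.9 z 66.3 yaw 169.1 (169) zax [-0. -0. -1.] F [ 0.4 -0.   0.7] w 13.9 j [ 16.  18. -24.   0. -47. -27.]
```

Run:
```python
from station import capture
import cv2
c=capture("wrist");cv2.imwrite("pics/wrist2.png",c["pixels"][:,:,::-1])
```

```text
(no output)
```

View pics/wrist2.png

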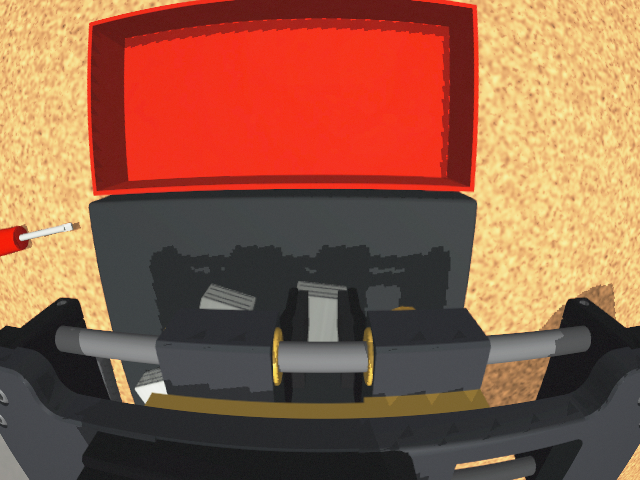

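The bar end sits squarely in front of the fingers at (320,300), and its neighbours haven't moved. I'll keep pushing.

```bash
python3 -m crank '[[0,-0.008,0,0],[0,-0.008,0,0],[0,-0.008,0,0],[0,-0.008,0,0],[0,-0.008,0,0]]'
python3 -m crank '[[0,-0.008,0,0],[0,-0.008,0,0],[0,-0.008,0,0],[0,0,0,0],[0,0,0,0]]'
python3 - <<'E'
from h import *;where()
from station import capture
c=capture("wrist");cv2.imwrite("pics/wrist3.png",c["pixels"][:,:,::-1])
c=capture("scene");cv2.imwrite("pics/scene3.png",c["pixels"][:,:,::-1])
E
```

```text
time_s: 5.38
tcp_pos: [0.5044, -0.0559, 0.0663]
ee_rot: [[-0.982, 0.189, -0.0], [0.189, 0.982, -0.0], [0.0, -0.0, -1.0]]
wrist_force: [0.9, 0.1, 0.2]
gripper_width: 0.161
time_s: 5.8
tcp_pos: [0.5, -0.0792, 0.0664]
ee_rot: [[-0.982, 0.19, 0.0], [0.19, 0.982, 0.0], [-0.0, 0.0, -1.0]]
wrist_force: [0.9, 0.3, -0.5]
gripper_width: 0.16
t 5.8 u -27.6 v 128.5 z 66.4 yaw 169.1 (169) zax [ 0.  0. -1.] F [ 0.9  0.3 -0.5] w 14.0 j [  9.  18. -25.  -0. -47. -20.]
```

View pics/wrist3.png

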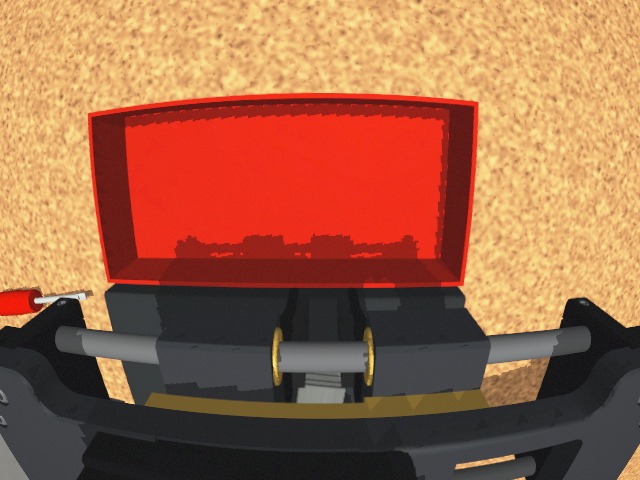

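View pics/scene3.png

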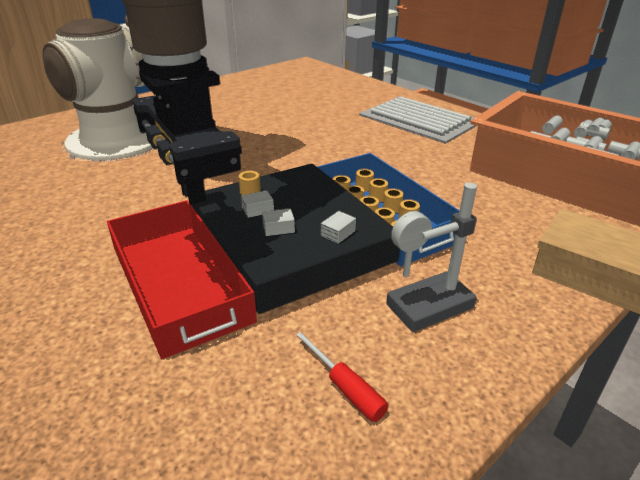

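The bar end hasn't moved: the scene view still shows it at (257,202), and the fingers went past it. I'll check where the fingertips really are.

Run:
```python
from h import *;where()
from station import capture,sense
c=capture("scene");T=np.linalg.inv(c["world_from_camera"])
def proj(p):
    q=T[:3,:3]@p+T[:3,3];return (c["fx"]*q[0]/q[2]+c["cx"],c["fy"]*q[1]/q[2]+c["cy"],q[2])
p=np.array(sense()["tcp_pos"]);print("tcp px",proj(p),"at +20mm",proj(p+[0,0,.02]))
P=cloud(c)*1000;np.save("P3.npy",P)
for r in range(160,206,4):
    print(r,[(k,P[r,k].round().tolist()) for k in range(183,208,8)])
x=cv2.resize(c["pixels"][100:260,100:320,::-1],None,fx=3.5,fy=3.5,interpolation=cv2.INTER_NEAREST);cv2.imwrite("pics/z3.png",x)
```

```text
t 5.9 u -27.5 v 127.9 z 66.4 yaw 169.1 (169) zax [ 0.  0. -1.] F [0.1 1.4 1. ] w 13.8 j [  9.  18. -25.  -0. -47. -20.]
tcp px (np.float64(199.12468554693595), np.float64(222.2628098914991), np.float64(0.6908564781427435)) at +20mm (np.float64(197.20198237482822), np.float64(209.93198008775053), np.float64(0.6795972079026272))
160 [(183, [585.0, -126.0, 207.0]), (191, [587.0, -118.0, 206.0]), (199, [587.0, -109.0, 203.0]), (207, [589.0, -100.0, 201.0])]
164 [(183, [584.0, -127.0, 203.0]), (191, [587.0, -119.0, 201.0]), (199, [582.0, -107.0, 195.0]), (207, [584.0, -98.0, 193.0])]
168 [(183, [578.0, -124.0, 195.0]), (191, [581.0, -117.0, 193.0]), (199, [582.0, -108.0, 191.0]), (207, [584.0, -99.0, 189.0])]
172 [(183, [578.0, -126.0, 190.0]), (191, [581.0, -117.0, 188.0]), (199, [582.0, -108.0, 186.0]), (207, [582.0, -99.0, 183.0])]
176 [(183, [578.0, -126.0, 185.0]), (191, [579.0, -118.0, 183.0]), (199, [581.0, -109.0, 180.0]), (207, [582.0, -99.0, 178.0])]
180 [(183, [579.0, -127.0, 181.0]), (191, [579.0, -118.0, 178.0]), (199, [581.0, -109.0, 176.0]), (207, [287.0, 53.0, -0.0])]
184 [(183, [576.0, -127.0, 175.0]), (191, [515.0, -89.0, 136.0]), (199, [517.0, -78.0, 133.0]), (207, [301.0, 44.0, 1.0])]
188 [(183, [486.0, -87.0, 117.0]), (191, [512.0, -88.0, 129.0]), (199, [516.0, -79.0, 127.0]), (207, [316.0, 35.0, 1.0])]
192 [(183, [486.0, -88.0, 112.0]), (191, [511.0, -88.0, 123.0]), (199, [515.0, -79.0, 121.0]), (207, [423.0, -20.0, 59.0])]
196 [(183, [312.0, -11.0, 1.0]), (191, [512.0, -90.0, 118.0]), (199, [515.0, -80.0, 115.0]), (207, [434.0, -27.0, 60.0])]
200 [(183, [325.0, -18.0, 1.0]), (191, [512.0, -91.0, 112.0]), (199, [513.0, -80.0, 108.0]), (207, [446.0, -34.0, 61.0])]
204 [(183, [409.0, -57.0, 46.0]), (191, [512.0, -92.0, 106.0]), (199, [448.0, -49.0, 60.0]), (207, [456.0, -40.0, 61.0])]
```

View pics/z3.png

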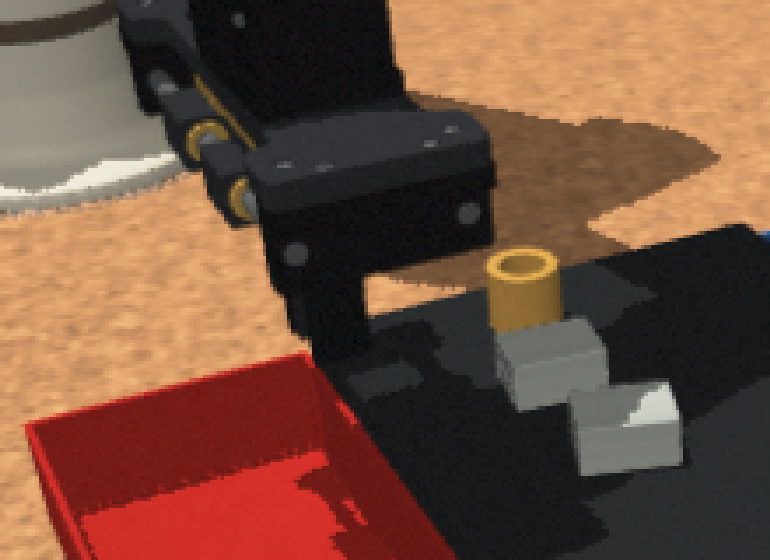

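Run:
```python
from h import *
from station import capture,sense
s=sense();c=capture("wrist");H=np.array(c["hand_eye"]);print(H.round(3).tolist(),c["fx"],c["cx"],c["cy"])
v,u=np.mgrid[:480,:640];d=c["depth"].astype(float)
x=(u-c["cx"])/c["fx"];y=(v-c["cy"])/c["fy"];r=np.hypot(x,y)
k=np.tan(np.minimum(r,1.5))/np.maximum(r,1e-9)
P=np.stack([x*k*d,y*k*d,d],-1)@H[:3,:3].T+H[:3,3]
W=P@np.array(s["ee_rot"]).T+np.array(s["tcp_pos"])
ok=(d>0)&(r<1.3)
hsv=cv2.cvtColor(c["pixels"],cv2.COLOR_RGB2HSV);red=(hsv[...,1]>200)&((hsv[...,0]<5)|(hsv[...,0]>175))&(u>90)&(u<480)&ok
print("pan floor z in world (3)",np.median(W[red&(v>130)&(v<220)&(u>150)&(u<420)][:,2]))
bench=ok&(v<70);print("bench z",np.median(W[bench][:,2]))
pl=ok&(v>290)&(v<300)&(u>120)&(u<270);print("plate z(.06)",np.median(W[pl][:,2]))
# fingers: tool-frame points near axis
f=ok&(abs(P[...,0])<.03)&(abs(P[...,1])<.03)&(P[...,2]>-.06)&(P[...,2]<.03)
vv,uu=np.nonzero(f);print(f.sum(),(uu.min(),uu.max(),vv.min(),vv.max()) if f.sum() else 0)
print(np.percentile(P[f],[0,5,50,95,100],axis=0).round(4))
for rr,cc in((295,290),(300,290),(320,290),(295,350),(320,350),(390,320)): print(rr,cc,P[rr,cc].round(3),W[rr,cc].round(3))
```

```text
[[1.0, -0.0, -0.002, 0.0], [0.001, 0.954, 0.301, -0.083], [0.001, -0.301, 0.954, -0.203], [0.0, 0.0, 0.0, 1.0]] 371.64829954431775 322.6011837545103 245.56223632424351
pan floor z in world (3) 0.004580524546770937
bench z 0.0016225185498180972
plate z(.06) 0.06021748589921415
3676 (np.int64(275), np.int64(371), np.int64(273), np.int64(338))
[[-0.03   -0.0118 -0.06  ]
 [-0.027  -0.0111 -0.056 ]
 [ 0.0001  0.011   0.0075]
 [ 0.0269  0.026   0.0264]
 [ 0.03    0.03    0.03  ]]
295 290 [-0.015 -0.011 -0.049] [ 0.513 -0.092  0.115]
300 290 [-0.014 -0.012 -0.055] [ 0.512 -0.093  0.122]
320 290 [-0.013 -0.011 -0.073] [ 0.511 -0.092  0.139]
295 350 [ 0.012 -0.011 -0.049] [ 0.486 -0.087  0.115]
320 350 [ 0.011 -0.01  -0.07 ] [ 0.488 -0.086  0.137]
390 320 [-0.002  0.071 -0.017] [ 0.515 -0.009  0.084]
```

Run:
```python
from h import *
from station import capture,sense
s=sense();c=capture("wrist");H=np.array(c["hand_eye"])
v,u=np.mgrid[:480,:640];d=c["depth"].astype(float)
x=(u-c["cx"])/c["fx"];y=(v-c["cy"])/c["fy"];r=np.hypot(x,y)
k=np.tan(np.minimum(r,1.5))/np.maximum(r,1e-9)
P=np.stack([x*k*d,y*k*d,d],-1)@H[:3,:3].T+H[:3,3]
for cc in(286,293,298,348,353,358):
    print(cc,[(rr,P[rr,cc].round(3).tolist()) for rr in range(280,302,2)])
sc=capture("scene");Q=cloud(sc)*1000
q=Q[...,:2]-C0;U=q@u_;V=q@v_;m=(abs(U+27.5)<30)&(abs(V-128)<20)&(Q[...,2]>63)&(sc["depth"]>0)
z=Q[...,2][m];print("scene finger zmin",np.sort(z)[:40].round(1)); mm=m&(Q[...,2]<125)
print("U",U[mm].min(),U[mm].max(),"V",V[mm].min(),V[mm].max())
```

```text
286 [(280, [-0.024, 0.01, 0.018]), (282, [-0.024, 0.01, 0.016]), (284, [-0.024, 0.011, 0.015]), (286, [-0.024, 0.013, 0.015]), (288, [-0.024, 0.016, 0.019]), (290, [-0.024, 0.015, 0.015]), (292, [-0.023, 0.015, 0.011]), (294, [-0.023, 0.016, 0.01]), (296, [-0.023, 0.016, 0.006]), (298, [-0.023, 0.017, 0.005]), (300, [-0.023, 0.018, 0.005])]
293 [(280, [-0.019, 0.01, 0.018]), (282, [-0.019, 0.01, 0.015]), (284, [-0.019, 0.011, 0.015]), (286, [-0.019, 0.012, 0.014]), (288, [-0.014, -0.011, -0.041]), (290, [-0.014, -0.012, -0.045]), (292, [-0.014, -0.011, -0.046]), (294, [-0.014, -0.011, -0.048]), (296, [-0.014, -0.011, -0.049]), (298, [-0.013, -0.011, -0.053]), (300, [-0.013, -0.011, -0.054])]
298 [(280, [-0.016, 0.01, 0.018]), (282, [-0.016, 0.01, 0.015]), (284, [-0.016, 0.012, 0.016]), (286, [-0.016, 0.013, 0.015]), (288, [-0.016, 0.016, 0.02]), (290, [-0.012, -0.009, -0.04]), (292, [-0.012, -0.01, -0.043]), (294, [-0.012, -0.009, -0.044]), (296, [-0.011, -0.009, -0.047]), (298, [-0.011, -0.01, -0.05]), (300, [-0.011, -0.01, -0.051])]
348 [(280, [0.016, 0.01, 0.019]), (282, [0.016, 0
[... 621 characters left out ...]
, -0.011, -0.054])]
358 [(280, [0.023, 0.01, 0.019]), (282, [0.022, 0.01, 0.015]), (284, [0.023, 0.012, 0.015]), (286, [0.022, 0.012, 0.013]), (288, [0.023, 0.016, 0.019]), (290, [0.023, 0.016, 0.016]), (292, [0.022, 0.016, 0.012]), (294, [0.022, 0.015, 0.008]), (296, [0.022, 0.016, 0.007]), (298, [0.016, -0.011, -0.051]), (300, [0.016, -0.011, -0.055])]
scene finger zmin [105.5 105.9 106.1 106.1 106.3 106.3 106.5 106.6 106.7 106.7 106.8 106.8
 106.8 106.9 107.1 107.2 107.2 107.3 107.4 107.5 107.5 107.7 107.8 107.8
 107.8 107.8 107.9 108.1 108.1 108.2 108.2 108.3 108.3 108.4 108.4 108.9
 109.  109.  109.  109. ]
U -45.221535515788744 -10.43137911994048 V 117.42249005843003 140.13650973329752
```

Reported TCP and fingertips disagree. In both cameras the tips end about 39 mm above the reported TCP (z 105 mm against 66 mm), while x and y match. The first pass therefore went over the bar end without touching it. I'll go back and lower 39 mm further, checking as I go.

```bash
python3 -m crank '[[0,0.018,0,0],[0,0.028,0,0],[0,0.028,0,0],[0,0.028,0,0],[0,0.028,0,0]]'
python3 -m crank '[[0,0.007,0,0],[0,0,0.008,0],[0,0,0.01,0],[0,0,0.01,0],[0,0,0.003,0]]'
python3 -m crank '[[0,0,0,0],[0,0,0,0]]'
python3 - <<'E'
from h import *;where()
from station import capture
sc=capture("scene");Q=cloud(sc)*1000
x=cv2.resize(sc["pixels"][60:260,130:390,::-1],None,fx=3,fy=3,interpolation=cv2.INTER_NEAREST);cv2.imwrite("pics/z4.png",x)
q=Q[...,:2]-C0;U=q@u_;V=q@v_;m=(abs(U+27.5)<28)&(abs(V+9)<16)&(Q[...,2]>63)&(sc["depth"]>0)
print("scene finger zmin",np.sort(Q[...,2][m])[:20].round(1)); mm=m&(Q[...,2]<95);print("U",U[mm].min(),U[mm].max(),"V",V[mm].min(),V[mm].max())
c=capture("wrist");cv2.imwrite("pics/wrist4.png",c["pixels"][:,:,::-1])
E
```

```text
time_s: 6.52
tcp_pos: [0.5248, 0.0505, 0.0665]
ee_rot: [[-0.982, 0.189, 0.0], [0.189, 0.982, 0.0], [-0.0, 0.0, -1.0]]
wrist_force: [0.7, -0.6, -0.3]
gripper_width: 0.163
time_s: 6.93
tcp_pos: [0.5237, 0.0542, 0.0328]
ee_rot: [[-0.982, 0.191, -0.005], [0.191, 0.982, -0.001], [0.004, -0.002, -1.0]]
wrist_force: [0.2, -0.6, 0.2]
gripper_width: 0.159
time_s: 7.1
tcp_pos: [0.5256, 0.0549, 0.0349]
ee_rot: [[-0.982, 0.19, -0.001], [0.19, 0.982, -0.001], [0.001, -0.001, -1.0]]
wrist_force: [-1.0, 0.5, 0.3]
gripper_width: 0.161
t 7.1 u -28.0 v -8.0 z 34.9 yaw 169.0 (169) zax [-0.001 -0.001 -1.   ] F [-1.   0.5  0.3] w 14.0 j [ 24.  22. -24.   0. -44. -35.]
scene finger zmin [73.  74.  74.3 74.3 74.4 74.6 74.9 75.  75.1 75.1 75.2 75.3 75.3 75.4
 75.7 75.7 75.8 75.8 75.8 75.9]
U -45.66427896425108 -10.504808226402435 V -17.568138294217043 5.456676078698694
```

View pics/z4.png

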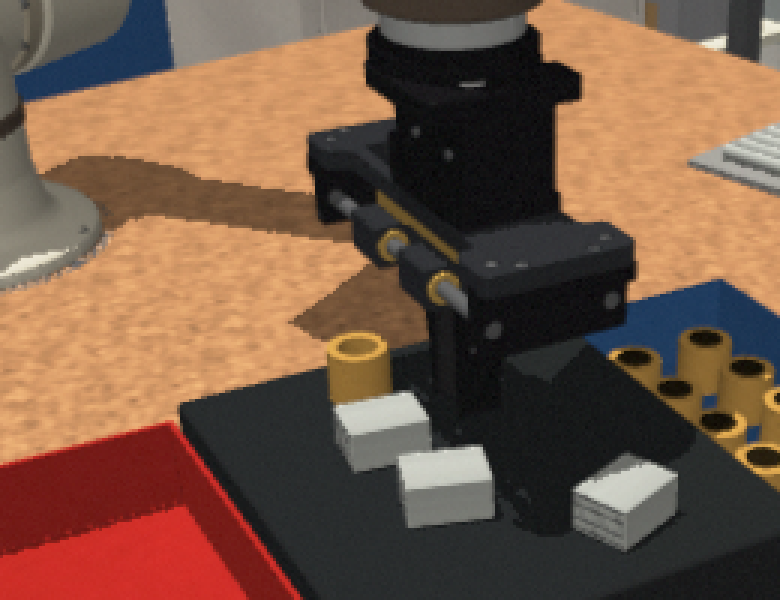

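View pics/wrist4.png

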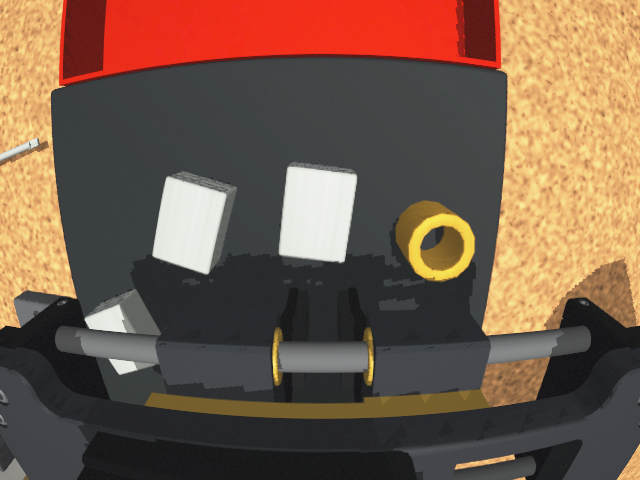

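Tips are now at 73 mm with the TCP at 35 mm, which confirms the 38 mm offset. The bar ends and bushing haven't moved. I'll lower 7 mm and push, checking partway.

```bash
python3 -m crank '[[0,0,0.004,0],[0,0,0.003,0],[0,0,0,0]]'
python3 -m crank '[[0,-0.004,0,0],[0,-0.006,0,0],[0,-0.007,0,0],[0,-0.008,0,0],[0,-0.008,0,0]]'
python3 -c "from h import *;where()"
python3 -m crank '[[0,-0.008,0,0],[0,-0.008,0,0],[0,-0.008,0,0]]'
python3 - <<'E'
from h import *;where()
from station import capture
sc=capture("scene")
x=cv2.resize(sc["pixels"][60:260,130:390,::-1],None,fx=3,fy=3,interpolation=cv2.INTER_NEAREST);cv2.imwrite("pics/z5.png",x)
E
```

```text
time_s: 7.45
tcp_pos: [0.5255, 0.0557, 0.0278]
ee_rot: [[-0.982, 0.189, -0.001], [0.189, 0.982, -0.0], [0.001, -0.0, -1.0]]
wrist_force: [0.3, -0.5, -0.1]
gripper_width: 0.158
time_s: 7.87
tcp_pos: [0.5197, 0.0228, 0.0285]
ee_rot: [[-0.982, 0.189, 0.001], [0.189, 0.982, 0.0], [-0.001, 0.001, -1.0]]
wrist_force: [0.4, 0.2, -1.0]
gripper_width: 0.166
t 7.87 u -27.7 v 24.6 z 28.5 yaw 169.1 (169) zax [ 0.001  0.    -1.   ] F [ 0.4  0.2 -1. ] w 14.4 j [ 20.  22. -26.  -0. -42. -31.]
time_s: 8.12
tcp_pos: [0.5151, -0.001, 0.0285]
ee_rot: [[-0.982, 0.189, 0.0], [0.189, 0.982, 0.0], [-0.0, 0.0, -1.0]]
wrist_force: [0.1, 1.4, -0.1]
gripper_width: 0.161
t 8.12 u -27.7 v 48.9 z 28.5 yaw 169.1 (169) zax [ 0.  0. -1.] F [ 0.1  1.4 -0.1] w 14.0 j [ 18.  21. -26.  -0. -42. -29.]
```

View pics/z5.png

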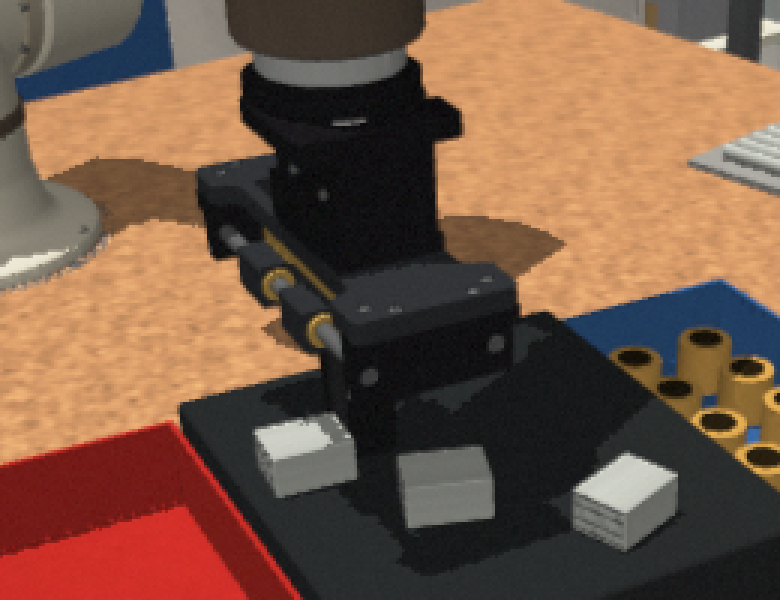

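The bar end now moves ahead of the fingers, at (305,455) in the crop. I'll continue over the edge, to v of about 129.

```bash
python3 -m crank '[[0,-0.008,0,0],[0,-0.008,0,0],[0,-0.008,0,0],[0,-0.008,0,0],[0,-0.008,0,0]]'
python3 -m crank '[[0,-0.008,0,0],[0,-0.008,0,0],[0,-0.008,0,0],[0,-0.008,0,0],[0,-0.008,0,0]]'
python3 -m crank '[[0,0,0,0],[0,0,0,0]]'
python3 - <<'E'
from h import *;where()
from station import capture
sc=capture("scene")
x=cv2.resize(sc["pixels"][100:350,80:400,::-1],None,fx=2.4,fy=2.4,interpolation=cv2.INTER_NEAREST);cv2.imwrite("pics/z6.png",x)
E
```

```text
time_s: 8.58
tcp_pos: [0.5078, -0.0401, 0.0286]
ee_rot: [[-0.982, 0.189, 0.001], [0.189, 0.982, 0.0], [-0.001, 0.0, -1.0]]
wrist_force: [0.3, 1.5, 0.8]
gripper_width: 0.162
time_s: 9.0
tcp_pos: [0.4997, -0.0796, 0.0282]
ee_rot: [[-0.982, 0.189, -0.0], [0.189, 0.982, -0.0], [0.0, -0.0, -1.0]]
wrist_force: [-0.0, 0.2, 0.6]
gripper_width: 0.162
time_s: 9.17
tcp_pos: [0.5, -0.0792, 0.0283]
ee_rot: [[-0.982, 0.19, -0.0], [0.19, 0.982, -0.0], [0.0, -0.0, -1.0]]
wrist_force: [-0.6, 0.1, 0.3]
gripper_width: 0.162
t 9.17 u -27.6 v 128.5 z 28.3 yaw 169.1 (169) zax [-0. -0. -1.] F [-0.6  0.1  0.3] w 14.1 j [  9.  21. -28.   0. -42. -20.]
```

View pics/z6.png

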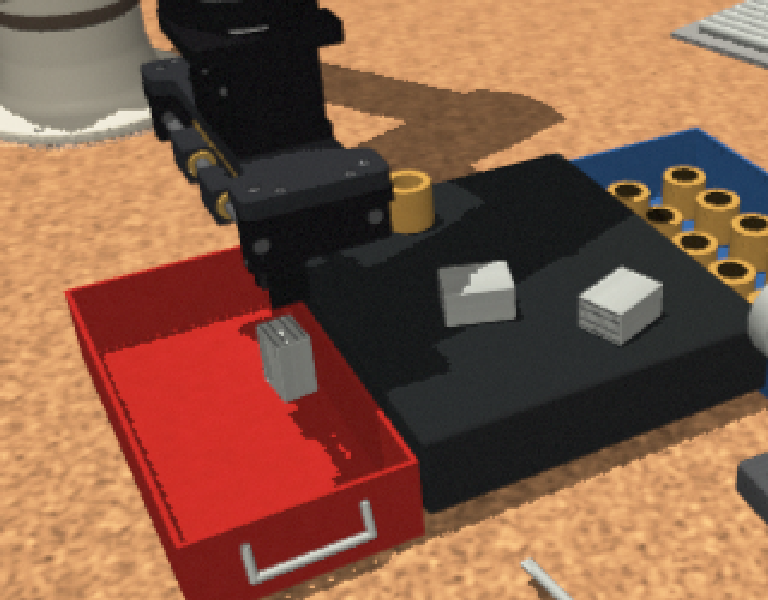

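The first bar end is in the red pan, at (288,358) in the crop. Next is the second lane (u about 29). I'll raise, go back and lower.

```bash
python3 -m crank '[[0,0,-0.01,0],[0,0,-0.02,0],[0,0,-0.015,0],[0,0.01,0,0],[-0.008,0.02,0,0]]'
python3 -m crank '[[-0.011,0.026,0,0],[-0.011,0.026,0,0],[-0.011,0.026,0,0],[-0.01,0.025,0,0],[-0.005,0.012,0,0]]'
python3 -m crank '[[0,0,0,0],[0,0,0,0]]'
python3 -c "from h import *;where()"
```

```text
time_s: 9.63
tcp_pos: [0.5127, -0.0507, 0.074]
ee_rot: [[-0.982, 0.191, 0.001], [0.191, 0.982, 0.001], [-0.0, 0.001, -1.0]]
wrist_force: [-1.1, 0.0, -0.2]
gripper_width: 0.166
time_s: 10.05
tcp_pos: [0.5839, 0.0563, 0.0726]
ee_rot: [[-0.983, 0.186, 0.001], [0.186, 0.983, 0.0], [-0.001, 0.0, -1.0]]
wrist_force: [0.1, -0.2, -0.2]
gripper_width: 0.158
time_s: 10.22
tcp_pos: [0.5818, 0.0538, 0.0724]
ee_rot: [[-0.982, 0.188, -0.002], [0.188, 0.982, -0.0], [0.002, -0.001, -1.0]]
wrist_force: [0.2, -0.6, 0.8]
gripper_width: 0.158
t 10.22 u 27.3 v -17.7 z 72.4 yaw 169.2 (169) zax [-0.002 -0.    -1.   ] F [ 0.2 -0.6  0.8] w 13.8 j [ 21.  24. -14.  -0. -52. -32.]
```

```bash
python3 -m crank '[[-0.002,0,0.01,0],[0,0,0.012,0],[0,0,0.012,0],[0,0,0.01,0],[0,0,0,0]]'
python3 -m crank '[[0,0,0,0]]' >/dev/null
python3 -c "from h import *;where()"
python3 -m crank '[[0,-0.004,0,0],[0,-0.006,0,0],[0,-0.007,0,0],[0,-0.008,0,0],[0,-0.008,0,0]]'
python3 -m crank '[[0,-0.008,0,0],[0,-0.008,0,0],[0,-0.008,0,0],[0,-0.008,0,0],[0,-0.008,0,0]]'
python3 - <<'E'
from h import *;where()
from station import capture
sc=capture("scene")
x=cv2.resize(sc["pixels"][100:350,80:400,::-1],None,fx=2.4,fy=2.4,interpolation=cv2.INTER_NEAREST);cv2.imwrite("pics/z7.png",x)
E
```

```text
time_s: 10.63
tcp_pos: [0.5819, 0.0513, 0.0266]
ee_rot: [[-0.982, 0.191, -0.005], [0.191, 0.982, -0.001], [0.005, -0.002, -1.0]]
wrist_force: [-0.6, -0.3, -0.5]
gripper_width: 0.161
t 10.72 u 29.5 v -16.1 z 28.6 yaw 169.1 (169) zax [-0.002 -0.001 -1.   ] F [0.4 0.  0.6] w 14.1 j [ 21.  27. -16.   0. -47. -32.]
time_s: 11.13
tcp_pos: [0.5785, 0.0197, 0.0299]
ee_rot: [[-0.982, 0.189, 0.002], [0.189, 0.982, 0.001], [-0.001, 0.001, -1.0]]
wrist_force: [0.6, 0.8, 0.7]
gripper_width: 0.162
time_s: 11.55
tcp_pos: [0.5706, -0.0197, 0.0295]
ee_rot: [[-0.982, 0.189, 0.0], [0.189, 0.982, 0.0], [-0.0, 0.0, -1.0]]
wrist_force: [-0.2, 1.4, 1.6]
gripper_width: 0.162
t 11.55 u 30.4 v 56.6 z 29.5 yaw 169.1 (169) zax [ 0.  0. -1.] F [-0.2  1.4  1.6] w 14.1 j [ 14.  26. -18.  -0. -46. -25.]
```

View pics/z7.png

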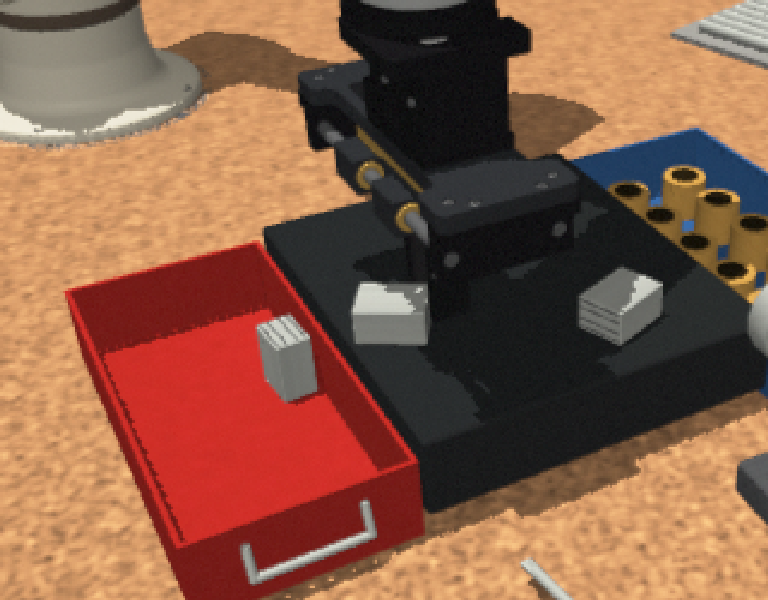

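The second bar end is moving, at (390,315) in the crop. I'll check its sideways position before going on.

```bash
cat > blk.py <<'E'
from h import *;where()
from station import capture
sc=capture("scene");Q=cloud(sc)*1000;q=Q[...,:2]-C0;U=q@u_;V=q@v_
px=sc["pixels"].astype(int)
m=(abs(Q[...,2]-82)<2.5)&(abs(U)<130)&(abs(V)<140)&(sc["depth"]>0)&(px.min(-1)>75)
n,l,st,ce=cv2.connectedComponentsWithStats(m.astype(np.uint8))
for i in range(1,n):
    if st[i,4]>60: k=l==i;print("top face uv",rect(np.c_[U[k],V[k]]/1000),"u",U[k].min().round(),U[k].max().round(),"v",V[k].min().round(),V[k].max().round())
E
python3 blk.py
```

```text
t 11.6 u 29.8 v 57.9 z 29.3 yaw 169.0 (169) zax [-0.001 -0.    -1.   ] F [ 0.3  0.2 -0.4] w 13.7 j [ 14.  26. -18.   0. -46. -25.]
top face uv (array([ 84.4, -27.8]), array([41.5, 32.3]), 71.5) u 64.0 105.0 v -51.0 -6.0
top face uv (array([28.7, 87.8]), array([32.6, 40.4]), 31.3) u 5.0 52.0 v 66.0 111.0
```

It's turned about 31°, with a corner nested between the fingertips, and it's centred (u 29 against tool 30). The push is stable, so I'll continue over the edge.

```bash
python3 -m crank '[[0,-0.006,0,0],[0,-0.008,0,0],[0,-0.008,0,0],[0,-0.008,0,0],[0,-0.008,0,0]]'
python3 -m crank '[[0,-0.008,0,0],[0,-0.008,0,0],[0,-0.008,0,0],[0,-0.008,0,0],[0,-0.004,0,0]]'
python3 -m crank '[[0,0,0,0],[0,0,0,0]]'
python3 - <<'E'
from h import *;where()
from station import capture
sc=capture("scene")
x=cv2.resize(sc["pixels"][100:350,80:400,::-1],None,fx=2.4,fy=2.4,interpolation=cv2.INTER_NEAREST);cv2.imwrite("pics/z8.png",x)
E
```

```text
time_s: 12.07
tcp_pos: [0.5635, -0.057, 0.0295]
ee_rot: [[-0.982, 0.189, 0.0], [0.189, 0.982, -0.0], [-0.0, 0.0, -1.0]]
wrist_force: [0.0, -0.3, 1.2]
gripper_width: 0.16
time_s: 12.48
tcp_pos: [0.5562, -0.0928, 0.0292]
ee_rot: [[-0.982, 0.19, -0.001], [0.19, 0.982, -0.0], [0.001, -0.0, -1.0]]
wrist_force: [0.4, 0.2, -0.1]
gripper_width: 0.162
time_s: 12.65
tcp_pos: [0.5566, -0.0919, 0.0293]
ee_rot: [[-0.982, 0.189, -0.0], [0.189, 0.982, 0.0], [0.0, -0.0, -1.0]]
wrist_force: [-0.3, 0.3, -0.3]
gripper_width: 0.161
t 12.65 u 30.4 v 130.2 z 29.3 yaw 169.1 (169) zax [-0.  0. -1.] F [-0.3  0.3 -0.3] w 14.0 j [  7.  25. -19.  -0. -45. -18.]
```

View pics/z8.png

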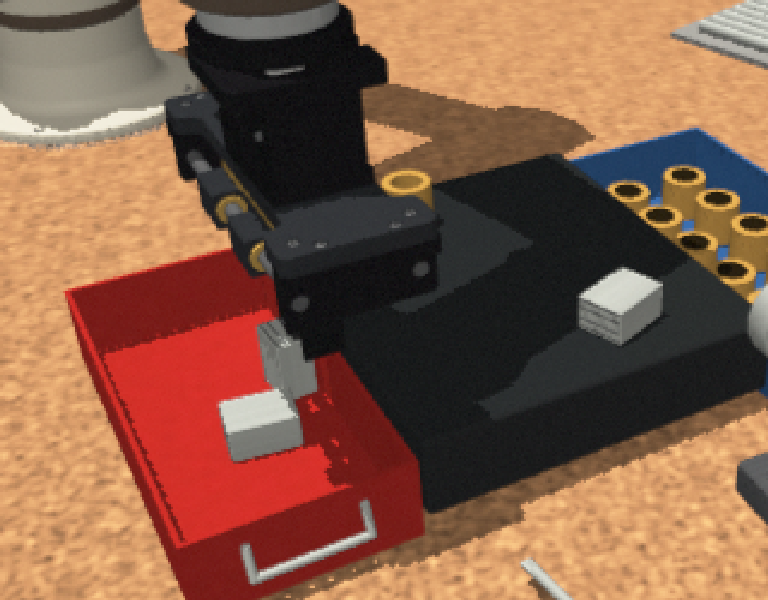

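Two are in the pan. For the last one I'll take u of about 75, so the gripper body clears the dial gauge (which begins at u of about 187), and v of about -78.

```bash
python3 -m crank '[[0,0,-0.01,0],[0,0,-0.02,0],[0,0,-0.017,0],[0,0.01,0,0],[-0.003,0.02,0,0]]'
python3 -m crank '[[-0.006,0.028,0,0],[-0.007,0.03,0,0],[-0.007,0.03,0,0],[-0.007,0.03,0,0],[-0.007,0.03,0,0]]'
python3 -m crank '[[-0.005,0.02,0,0],[-0.002,0.01,0,0],[0,0,0,0],[0,0,0,0]]'
python3 -c "from h import *;where()"
```

```text
time_s: 13.12
tcp_pos: [0.5656, -0.0628, 0.0782]
ee_rot: [[-0.982, 0.191, 0.003], [0.191, 0.982, 0.001], [-0.003, 0.001, -1.0]]
wrist_force: [0.0, 0.1, -0.4]
gripper_width: 0.16
time_s: 13.53
tcp_pos: [0.6268, 0.0784, 0.0765]
ee_rot: [[-0.982, 0.188, -0.0], [0.188, 0.982, 0.0], [0.0, 0.0, -1.0]]
wrist_force: [0.3, 0.0, -0.6]
gripper_width: 0.161
time_s: 13.87
tcp_pos: [0.6384, 0.1045, 0.076]
ee_rot: [[-0.982, 0.188, -0.001], [0.188, 0.982, -0.0], [0.001, -0.001, -1.0]]
wrist_force: [-0.2, 0.2, -0.2]
gripper_width: 0.161
t 13.87 u 73.2 v -78.2 z 76.0 yaw 169.2 (169) zax [-0.001 -0.    -1.   ] F [-0.2  0.2 -0.2] w 14.0 j [ 24.  29.  -4.  -0. -57. -34.]
```

```bash
python3 -m crank '[[-0.002,0,0.008,0],[0,0,0.008,0],[0,0,0,0]]'
python3 blk.py
python3 - <<'E'
from h import *
from station import capture
sc=capture("scene");cv2.imwrite("pics/scene9.png",sc["pixels"][:,:,::-1])
E
```

```text
time_s: 14.12
tcp_pos: [0.6391, 0.1023, 0.0579]
ee_rot: [[-0.982, 0.191, -0.004], [0.191, 0.982, -0.001], [0.004, -0.002, -1.0]]
wrist_force: [0.3, 0.4, -0.2]
gripper_width: 0.158
t 14.12 u 74.3 v -76.2 z 57.9 yaw 169.0 (169) zax [-0.004 -0.001 -1.   ] F [ 0.3  0.4 -0.2] w 13.8 j [ 23.  30.  -5.  -0. -55. -34.]
top face uv (array([ 84.7, -28.3]), array([40.8, 30.6]), 69.1) u 65.0 105.0 v -51.0 -5.0
```

View pics/scene9.png

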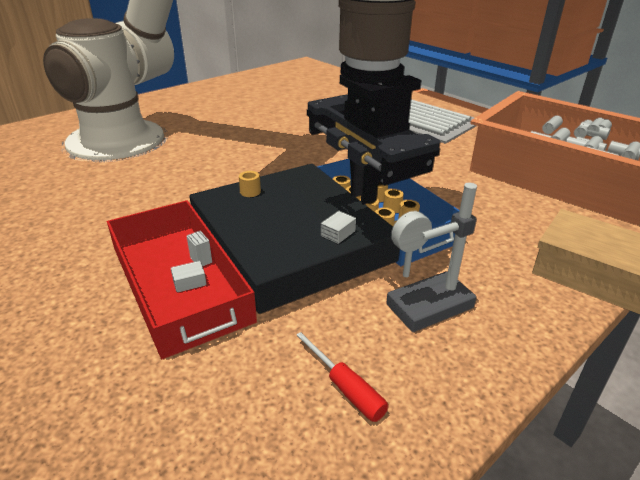

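Run:
```python
from h import *
from station import capture
for n in("scene","top"):
    sc=capture(n);Q=cloud(sc)*1000;q=Q[...,:2]-C0;U=q@u_;V=q@v_;Z=Q[...,2]
    b=(Z>160)&(Z<230)&(V>-140)&(V<-30)&(U>40)&(U<182)&(sc["depth"]>0)
    g=(Z>90)&(Z<178)&(V>-140)&(V<-20)&(U>182)&(U<260)&(sc["depth"]>0)
    print(n,b.sum(),"body U", np.percentile(U[b],[50,99,99.9]).round(1) if b.sum() else "-", "dial U min",np.percentile(U[g],[0.1,1]).round(1),"V",np.percentile(V[g],[1,99]).round())
```

```text
scene 5199 body U [128.7 169.8 170.8] dial U min [189.  190.4] V [-128.  -33.]
top 1184 body U [ 62.1 167.1 168.6] dial U min [184.9 185.5] V [-91. -36.]
```

The gripper body ends at u of about 170 and the dial starts at 185, so there is roughly 16 mm between them. I'll lower and push.

```bash
python3 -m crank '[[0,0,0.01,0],[0,0,0.01,0],[0,0,0.007,0],[0,0,0.003,0],[0,0,0,0]]'
python3 -m crank '[[0,0,0,0]]' >/dev/null
python3 -c "from h import *;where()"
python3 -m crank '[[0,-0.004,0,0],[0,-0.006,0,0],[0,-0.006,0,0],[0,-0.006,0,0],[0,-0.006,0,0]]'
python3 -m crank '[[0,-0.007,0,0],[0,-0.007,0,0],[0,-0.007,0,0],[0,-0.007,0,0]]'
python3 blk.py
```

```text
time_s: 14.73
tcp_pos: [0.6401, 0.1037, 0.0286]
ee_rot: [[-0.982, 0.189, -0.003], [0.189, 0.982, -0.001], [0.003, -0.002, -1.0]]
wrist_force: [0.3, 0.7, -0.1]
gripper_width: 0.16
t 14.82 u 75.9 v -78.2 z 29.9 yaw 169.1 (169) zax [-0.001 -0.    -1.   ] F [0.3 0.9 0.4] w 13.8 j [ 23.  32.  -7.   0. -51. -34.]
time_s: 15.23
tcp_pos: [0.6361, 0.0759, 0.0308]
ee_rot: [[-0.982, 0.189, 0.001], [0.189, 0.982, 0.0], [-0.001, 0.001, -1.0]]
wrist_force: [0.8, 1.0, 0.3]
gripper_width: 0.166
time_s: 15.57
tcp_pos: [0.6305, 0.0483, 0.0306]
ee_rot: [[-0.982, 0.189, 0.0], [0.189, 0.982, 0.0], [-0.0, 0.0, -1.0]]
wrist_force: [0.5, 1.2, 0.8]
gripper_width: 0.164
t 15.57 u 76.2 v -21.5 z 30.6 yaw 169.1 (169) zax [ 0.  0. -1.] F [0.5 1.2 0.8] w 14.3 j [ 19.  31.  -9.  -0. -50. -30.]
top face uv (array([76.6, 11.1]), array([40.5, 30.9]), 89.6) u 61.0 92.0 v -9.0 31.0
```

The bar end has straightened flat against the fingers, at u 76.6 and 90°. I'll carry on to the edge.

```bash
python3 -m crank '[[0,-0.008,0,0],[0,-0.008,0,0],[0,-0.008,0,0],[0,-0.008,0,0],[0,-0.008,0,0]]'
python3 -m crank '[[0,-0.008,0,0],[0,-0.008,0,0],[0,-0.008,0,0],[0,-0.008,0,0],[0,-0.008,0,0]]'
python3 blk.py
python3 -m crank '[[0,-0.008,0,0],[0,-0.008,0,0],[0,-0.008,0,0],[0,-0.008,0,0],[0,-0.008,0,0]]'
python3 -m crank '[[0,-0.008,0,0],[0,-0.008,0,0],[0,-0.008,0,0],[0,-0.008,0,0],[0,0,0,0]]'
python3 -m crank '[[0,0,0,0],[0,0,0,0]]'
python3 - <<'E'
from h import *;where()
from station import capture
sc=capture("scene");cv2.imwrite("pics/scene10.png",sc["pixels"][:,:,::-1])
E
```

```text
time_s: 16.03
tcp_pos: [0.6227, 0.0089, 0.0303]
ee_rot: [[-0.982, 0.189, -0.0], [0.189, 0.982, -0.0], [0.0, -0.0, -1.0]]
wrist_force: [1.1, 1.0, 0.4]
gripper_width: 0.161
time_s: 16.45
tcp_pos: [0.6152, -0.0304, 0.0303]
ee_rot: [[-0.982, 0.189, -0.0], [0.189, 0.982, -0.0], [0.0, -0.0, -1.0]]
wrist_force: [-0.5, 1.3, 0.2]
gripper_width: 0.165
t 16.45 u 76.2 v 58.6 z 30.3 yaw 169.1 (169) zax [-0. -0. -1.] F [-0.5  1.3  0.2] w 14.3 j [ 12.  29. -12.  -0. -49. -23.]
top face uv (array([77. , 91.3]), array([41. , 31.9]), 89.7) u 61.0 93.0 v 71.0 112.0
time_s: 16.92
tcp_pos: [0.6075, -0.0698, 0.0303]
ee_rot: [[-0.982, 0.189, -0.0], [0.189, 0.982, -0.0], [0.0, -0.0, -1.0]]
wrist_force: [-0.3, 0.4, -0.1]
gripper_width: 0.16
time_s: 17.33
tcp_pos: [0.6013, -0.1018, 0.0302]
ee_rot: [[-0.982, 0.191, -0.001], [0.191, 0.982, -0.0], [0.001, -0.0, -1.0]]
wrist_force: [-0.4, 0.6, -0.5]
gripper_width: 0.159
time_s: 17.5
tcp_pos: [0.6019, -0.1003, 0.0304]
ee_rot: [[-0.982, 0.189, 0.0], [0.189, 0.982, 0.0], [-0.0, 0.0, -1.0]]
wrist_force: [0.2, -0.2, -0.7]
gripper_width: 0.163
t 17.5 u 76.5 v 129.8 z 30.4 yaw 169.1 (169) zax [ 0.  0. -1.] F [ 0.2 -0.2 -0.7] w 14.2 j [  6.  29. -13.  -0. -49. -17.]
```

View pics/scene10.png

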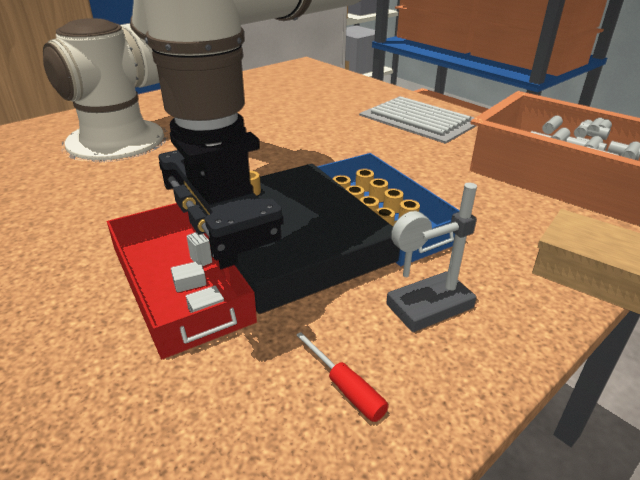

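All three are in the red pan. I'll raise clear, move aside and check.

```bash
python3 -m crank '[[0,0,-0.01,0],[0,0,-0.025,0],[0,0,-0.03,0],[0,0,-0.03,0],[0,0,-0.02,0]]'
python3 -m crank '[[0.01,-0.01,0,0],[0.01,-0.025,0,0],[0.01,-0.03,0,0],[0.01,-0.03,0,0],[0.01,-0.03,0,0]]'
python3 -m crank '[[0.01,-0.03,0,0],[0.01,-0.03,0,0],[0.01,-0.03,0,0],[0.01,-0.03,0,0],[0.01,-0.03,0,0]]'
python3 -m crank '[[0.005,-0.015,0,0],[0,0,0,0],[0,0,0,0],[0,0,0,0]]'
python3 - <<'E'
from h import *;where()
from station import capture
c0=dict(np.load("top0.npz"));c=capture("top");cv2.imwrite("pics/top11.png",c["pixels"][:,:,::-1])
s=capture("scene");cv2.imwrite("pics/scene11.png",s["pixels"][:,:,::-1]);s0=dict(np.load("scene0.npz"))
hsv=cv2.cvtColor(c["pixels"],cv2.COLOR_RGB2HSV)
P=cloud(c)*1000;q=P[...,:2]-C0;U=q@u_;V=q@v_;Z=P[...,2]
for nm,cc in(("before",c0),("after",c)):
    P=cloud(cc)*1000;q=P[...,:2]-C0;U=q@u_;V=q@v_;Z=P[...,2]
    m=(Z>84)&(Z<95)&(abs(U)<125)&(abs(V)<105);w,h=np.nonzero(m);print(nm,"bushing",rect(ray(cc,np.c_[h,w],.09)[:,:2]),"on-plate px above 65",((Z>65)&(Z<130)&(abs(U)<120)&(abs(V)<105)).sum())
    m=(Z>25)&(Z<40)&(V<-115)&(V>-225)&(abs(U)<118);print(" blue pan px",m.sum(),"grey",((cc["pixels"].max(-1).astype(int)-cc["pixels"].min(-1)<20)&(cc["pixels"].min(-1)>90)&(V<-115)&(V>-225)&(abs(U)<118)).sum())
    m=(Z>8)&(Z<185)&(U>140)&(U<280)&(V>-150)&(V<-20);print(" dial cen",U[m].mean().round(1),V[m].mean().round(1),"max z",Z[m].max().round())
for a,b,n in((c0,c,"top"),(s0,s,"scene")):
    hh=[cv2.cvtColor(k["pixels"],cv2.COLOR_RGB2HSV) for k in(a,b)]
    box=(slice(110,165),slice(375,410)) if n=="top" else (slice(355,425),slice(325,395))
    for h in hh:
        w=np.argwhere((h[box][...,1]>180)&((h[box][...,0]<5)|(h[box][...,0]>175)));print(n,"handle",w.mean(0).round(2),len(w))
E
```

```text
time_s: 17.97
tcp_pos: [0.6033, -0.1001, 0.1496]
ee_rot: [[-0.982, 0.188, 0.005], [0.188, 0.982, -0.001], [-0.005, 0.0, -1.0]]
wrist_force: [1.0, 0.5, 0.1]
gripper_width: 0.16
time_s: 18.38
tcp_pos: [0.5287, -0.2141, 0.1465]
ee_rot: [[-0.982, 0.187, 0.001], [0.187, 0.982, -0.0], [-0.001, -0.0, -1.0]]
wrist_force: [0.7, -0.4, 0.1]
gripper_width: 0.162
time_s: 18.8
tcp_pos: [0.4512, -0.3524, 0.1464]
ee_rot: [[-0.982, 0.188, 0.001], [0.188, 0.982, -0.001], [-0.001, -0.0, -1.0]]
wrist_force: [1.0, -0.7, -0.7]
gripper_width: 0.156
time_s: 19.13
tcp_pos: [0.4444, -0.3647, 0.1458]
ee_rot: [[-0.982, 0.188, 0.001], [0.188, 0.982, -0.0], [-0.001, -0.0, -1.0]]
wrist_force: [1.0, 0.1, -0.8]
gripper_width: 0.16
t 19.13 u -27.7 v 419.4 z 145.8 yaw 169.2 (169) zax [ 0.001 -0.    -1.   ] F [ 1.   0.1 -0.8] w 14.0 j [-23.  19. -10.  -0. -61.  12.]
before bushing (array([555.2,  19.7]), array([202.9,  82.9]), 9.5) on-plate px above 65 1649
 blue pan px 2326 grey 140
 dial cen 201.9 -91.8 max z 176.0
after bushing (array([466.7,  31.7]), array([29.2, 29.4]), 5.9) on-plate px above 65 281
 blue pan px 2332 grey 139
 dial cen 201.8 -92.0 max z 176.0
top handle [29.16 17.08] 404
top handle [29.17 17.11] 402
scene handle [36.88 33.64] 1575
scene handle [36.86 33.63] 1579
```

View pics/top11.png

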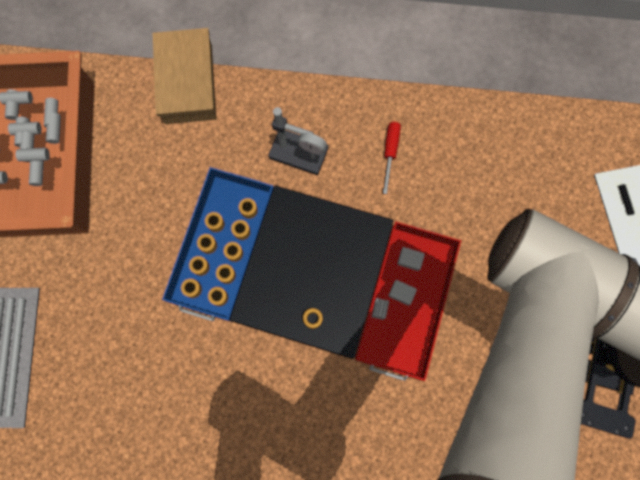

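View pics/scene11.png

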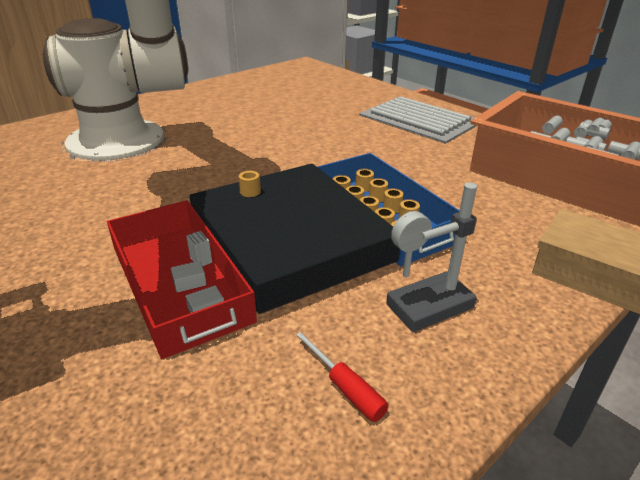

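The top view shows the three bar ends in the red pan at (411,259), (402,292) and (380,309). Only the bushing, at (313,318), remains on the plate. The blue pan, dial stand and screwdriver haven't changed, and the arm is clear of everything.

```bash
python3 -c "
from station import finish_job
print(finish_job())"
```

```text
the job is handed in; nothing more can be done
None
```

All three bar ends were pushed along their lanes and over the plate's edge into the red scrap pan. Nothing was picked up or lifted, and the job was handed in at about 19 s.

**Final check:** Both camera views show three bar ends in the red pan and only the bushing on the plate. The bushing is where it started, within about 1 mm. The dial stand and screwdriver have not moved, and no bar end is in the blue pan. Wrist forces in the readings stayed below about 3 N.

**What disagreed:** The fingertips really end about 38 mm above the reported TCP. My first sweep therefore passed over the first bar end without touching it. I measured the offset from the camera depth, went lower, and the sweeps then worked. The initial "before" bushing reading in my last script had picked up the bar-end edges as well, so I compared with the first measurement instead, (465.9, 31.7) then against (466.7, 31.7) mm now.

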